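Stand the colour-coded rotors in their cups

ROBOT

A 6-joint arm with a two-finger parallel gripper is mounted at the origin on the work surface. World frame = base frame: x ahead of the robot, y to its left, z up, the work surface at z = 0. Lengths are in m, angles in rad, forces in N, time in s.
With the tool pointing down it reaches from about 0.375 to 0.925 m from the base axis. Payload 5.7 kg.
Tool frame: the origin (TCP) lies on the centre line of the jaws, within the pads' length; the fingertips stand 14 mm ahead of it and the grasp point (between the pads) lies 5 mm behind it; x points along the fingers, y is the direction in which the jaws open and shut, and the axes are right-handed (so a half turn about x gives the same grasp; the last joint's range is limited). The gripper opens to 88 mm and grips with 3 to 60 N. Pads are 20 mm wide; open, the fingers measure 115 mm over their backs; the gripper's body (75 mm by 178 mm) begins 61 mm behind the grasp point.
Start: joints at [-1.313, 0.359, 1.51, -0, 1.272, -0.115], TCP at [0.219, -0.559, 0.237] pointing down, gripper open.
Joint ranges: [-2.97, 2.97], [-1.01, 2.36], [0.21, 2.38], [-0.96, 4.11], [0.2, 2.71], [-2.98, 2.98]. Speed limits (rad/s): [2.39, 2.39, 3.14, 3.14, 3.14, 3.14].

INTERFACE

Orientations are given as a unit quaternion [w, x, y, z].
In Python, from bench import state, read_camera, job_done, spotter gives the robot as it stands. The module is installed in compiled form; this text tells all that it offers.
- The arm moves only by the tool play_rows, never from a script. Its argument "series" is a list that holds one entry, the list of rows, each a list of 7 numbers: the shift along the tool's x, y, z in cm, then the turn, a rotation vector about the tool's x, y, z in rad, then the closure in counts, from 0 (fully open) to 255 (shut). A call has 1 to 8 rows; each row shifts and turns the commanded pose from where the row before left it, along the tool's axes as they then stand; what a row does not reach is not made up. A row lasts 1/12 s, in which the tool goes at most 41.7 mm and 7.16 degrees, less where a joint would pass 70% of its speed; a pose out of reach is approached as far as the arm can. A call with a gripper value outside its range is refused whole. The fingers move at their own pace and stop on an object; "squeeze" is the grip in N (left out, the last holds). Time passes only in rows, so rows that do not move let the fingers close. It gives the time, the measured TCP pose, the force and the opening at its end, in the units of the state.
- state(): the state, without advancing time (a new reading comes with each control period).
- read_camera(name): name is "scene" or "top" or "wrist"; returns a dict with "frame" (400x640x3 uint8, red, green, blue), "z_map" (400x640 float32, m along the optical axis (not along the pixel's ray), 0 where there is no reading), "K" (3x3 intrinsics, pixels), "R" (3x3) and "t" (3): a world point X has camera coordinates R X + t. Camera axes: x right, y down, z forward; pixel columns grow to the right and rows downward; lengths in m; the calibration is good to about 2 mm. A picture is of the moment at which its call begins.
- job_done(): hands the job in, once; it reports no verdict.
Trained networks look in the newest picture that a camera, given by its name, has taken for a name from the list of things; names that differ only in an ending like _2 or _b are one class to them, and where a whole thing is asked for, a point or a joint stands for the part that bears it (a point fixed in the world has none). Each returns a list of dicts, best first, with "confidence" (0 to 1); they miss things now and then, are a little off and sometimes report something else, mostly with a low value. They report only what shows in the picture. A call takes as long as a camera call.
- spotter.search_frame(thing, camera): "extent" ([left, top, width, height] in pixels, round what is visible of it).
The state is a dict: "clock": time; "joint_positions": joint angles; "qd": joint speeds; "effort": joint torques, N m; "eef_pos": TCP position; "tcp_rot": TCP orientation; "wrist_force": force on the tool from outside, world axes, zero at the start; "moment": the same for the moment, N m; "gripper_width": finger opening in m.
Only numpy, scipy, OpenCV 4.12 (cv2) and the standard library are available. Lean on these libraries where they do the work, as an engineer would, in place of code of your own. Each camera call takes 0.05 s, during which the arm holds its last target.

TASK

Pick the four motor rotors (round black cores) out of the clutter and stand each one upright, down on the floor of the fixed holding cup of the same colour as its ring, in any order. Set them down gently rather than dropping them, and do not tip any over: the magnets chip. Leave the two square-flanged gear heads standing where they are, even though they carry coloured rings too.

Things in the scene. Friction and masses are not known exactly. Their poses are not given: they have to be found in the camera images.
- rotor_red_shaft (a point): Rotor with red ring: stands upright, 100 mm tall, 0.34 to 0.55 kg. Round black core with bright magnet strips, 40 mm diameter, from the foot up to 38 mm; on it a red plastic ring, 35 mm diameter, 38 to 44 mm above the foot; then a bare steel shaft, 14 mm diameter, from 44 to 100 mm, by which it is lifted. This point: on the axis, half-way up the shaft, 72 mm above the foot; z points up along the shaft. Loose.
- rotor_blue_shaft (a point): Rotor with blue ring: stands upright, 100 mm tall, 0.34 to 0.55 kg. Round black core with bright magnet strips, 40 mm diameter, from the foot up to 38 mm; on it a blue plastic ring, 35 mm diameter, 38 to 44 mm above the foot; then a bare steel shaft, 14 mm diameter, from 44 to 100 mm, by which it is lifted. This point: on the axis, half-way up the shaft, 72 mm above the foot; z points up along the shaft. Loose.
- rotor_yellow_shaft (a point): Rotor with yellow ring: stands upright, 100 mm tall, 0.34 to 0.55 kg. Round black core with bright magnet strips, 40 mm diameter, from the foot up to 38 mm; on it a yellow plastic ring, 35 mm diameter, 38 to 44 mm above the foot; then a bare steel shaft, 14 mm diameter, from 44 to 100 mm, by which it is lifted. This point: on the axis, half-way up the shaft, 72 mm above the foot; z points up along the shaft. Loose.
- rotor_green_shaft (a point): Rotor with green ring: stands upright, 100 mm tall, 0.34 to 0.55 kg. Round black core with bright magnet strips, 40 mm diameter, from the foot up to 38 mm; on it a green plastic ring, 35 mm diameter, 38 to 44 mm above the foot; then a bare steel shaft, 14 mm diameter, from 44 to 100 mm, by which it is lifted. This point: on the axis, half-way up the shaft, 72 mm above the foot; z points up along the shaft. Loose.
- pot_red: Round red plastic holding cup on an 80 mm aluminium disc, fixed to the bench, open at the top. Outside 74 mm at the rim, rim 29 mm above the bench; inner diameter 60 mm (66 mm at the flared rim); inner floor 9 mm above the bench. Origin: centre of the underside, on the bench; z up.
- pot_blue: Round blue plastic holding cup on an 80 mm aluminium disc, fixed to the bench, open at the top. Outside 74 mm at the rim, rim 29 mm above the bench; inner diameter 60 mm (66 mm at the flared rim); inner floor 9 mm above the bench. Origin: centre of the underside, on the bench; z up.
- pot_yellow: Round yellow plastic holding cup on an 80 mm aluminium disc, fixed to the bench, open at the top. Outside 74 mm at the rim, rim 29 mm above the bench; inner diameter 60 mm (66 mm at the flared rim); inner floor 9 mm above the bench. Origin: centre of the underside, on the bench; z up.
- pot_green: Round green plastic holding cup on an 80 mm aluminium disc, fixed to the bench, open at the top. Outside 74 mm at the rim, rim 29 mm above the bench; inner diameter 60 mm (66 mm at the flared rim); inner floor 9 mm above the bench. Origin: centre of the underside, on the bench; z up.
- gearhead_red_mid (a point): Gear head with red ring, not a rotor and not to be moved: square aluminium flange 58 x 58 x 12 mm at the foot, silver steel body 42 mm in diameter up to 40 mm, red ring 32 mm in diameter up to 44 mm, steel shaft 12 mm in diameter up to 85 mm. Loose, 0.45 kg. This point: on the axis, 42.5 mm above the foot; z up.
- gearhead_blue_mid (a point): Gear head with blue ring, not a rotor and not to be moved: square aluminium flange 58 x 58 x 12 mm at the foot, silver steel body 42 mm in diameter up to 40 mm, blue ring 32 mm in diameter up to 44 mm, steel shaft 12 mm in diameter up to 85 mm. Loose, 0.45 kg. This point: on the axis, 42.5 mm above the foot; z up.

How it is judged:
By the outcome, as a careful person would: the job done as asked, in the order asked, and still so for the second after the job is handed in, with the robot touching nothing.
It also fails if it takes over 120 s, if anything falls off the work surface, if the arm or the gripper's body presses on something with over 40 N, if the wrist force passes 120 N, or if a joint passes its speed limit or range.

## Working session

There is one attempt and no reset: what is moved stays moved. The work goes in short steps, Python scripts to look and compute and a tool call to move; the robot and the scene stay as the last step left them, time stands still between calls to the robot, and variables do not carry over. Pictures are saved under pics/ and viewed, and the job is handed in when it is done.

Besides the shell and the picture viewer there is one more tool, called after "Emit:" as name([rows], argument=value, ...), one row to a line, values as JSON. play_rows: Moves the arm, as the interface text tells. Its arguments: {"type":"object","properties":{"series":{"type":"array"},"squeeze":{"type":"number"}},"required":["series"]}

```bash
mkdir -p pics
cat > h.py <<'E'
import numpy as np, cv2
from bench import state, read_camera, job_done, spotter
def save(c,n): cv2.imwrite('pics/'+n,c['frame'][:,:,::-1])
def cloud(c):
    z=c['z_map'];v,u=np.mgrid[:z.shape[0],:z.shape[1]]
    K=c['K'];P=np.stack([(u-K[0,2])/K[0,0]*z,(v-K[1,2])/K[1,1]*z,z],-1)
    W=(P-c['t'])@c['R']; W[z<=0]=np.nan
    return W
E
python3 - <<'E'
from h import *
print(state())
for n in ['scene','top']:
    c=read_camera(n);save(c,n+'1.png');np.savez('pics/'+n+'1.npz',**c)
    print(n,c['K'].round(1).tolist(),c['R'].round(3).tolist(),c['t'].round(3))
    for t in ['rotor_red_shaft','rotor_blue_shaft','rotor_yellow_shaft','rotor_green_shaft','pot_red','pot_blue','pot_yellow','pot_green','gearhead_red_mid','gearhead_blue_mid']:
        print(t,[(np.round(d['extent']).tolist(),round(d['confidence'],2)) for d in spotter.search_frame(t,n)][:3])
E
```

```text
{'clock': 0.0, 'joint_positions': array([-1.31312466e+00,  3.59487625e-01,  1.51144917e+00,  2.95672540e-05,
        1.27247549e+00, -1.15061615e-01]), 'qd': array([-1.73529461e-04, -7.56188063e-05, -1.55621644e-03, -1.84299956e-05,
        2.45509773e-03,  2.12971921e-03]), 'effort': array([ 1.91098290e-03, -5.15362859e+01, -2.70720255e+01,  6.78028911e-02,
        3.50729492e-02, -1.57282539e-04]), 'eef_pos': array([ 0.21835   , -0.55814119,  0.23581354]), 'tcp_rot': array([-0.13037409, -0.69482689, -0.13165892,  0.69489863]), 'wrist_force': array([-0.2160087 , -0.08972911,  0.38098557]), 'moment': array([0.02850877, 0.00453065, 0.02512575]), 'gripper_width': 0.08760772386781364}
scene [[485.9, 0.0, 318.5], [0.0, 485.9, 193.7], [0.0, 0.0, 1.0]] [[-0.419, 0.908, -0.009], [0.553, 0.248, -0.795], [-0.72, -0.339, -0.606]] [ 0.222 -0.237  1.739]
rotor_red_shaft [([296.0, 209.0, 14.0, 35.0], 0.76)]
rotor_blue_shaft [([368.0, 179.0, 13.0, 32.0], 0.87)]
rotor_yellow_shaft [([412.0, 229.0, 18.0, 35.0], 0.86)]
rotor_green_shaft [([213.0, 167.0, 15.0, 35.0], 0.54)]
pot_red [([428.0, 191.0, 28
[... 421 characters left out ...]
, [0.0, 0.0, 1.0]] [[0.017, -1.0, 0.023], [-0.997, -0.019, -0.071], [0.071, -0.021, -0.997]] [-0.021  0.512  1.272]
rotor_red_shaft [([311.0, 152.0, 17.0, 15.0], 0.48)]
rotor_blue_shaft [([267.0, 219.0, 11.0, 13.0], 0.53)]
rotor_yellow_shaft [([203.0, 169.0, 18.0, 14.0], 0.58)]
rotor_green_shaft [([413.0, 176.0, 14.0, 11.0], 0.72), ([266.0, 220.0, 16.0, 11.0], 0.16)]
pot_red [([200.0, 243.0, 27.0, 24.0], 0.66)]
pot_blue [([141.0, 201.0, 28.0, 30.0], 0.64)]
pot_yellow [([254.0, 140.0, 29.0, 31.0], 0.76)]
pot_green [([330.0, 209.0, 30.0, 30.0], 0.91), ([361.0, 155.0, 20.0, 21.0], 0.52)]
gearhead_red_mid [([364.0, 155.0, 20.0, 21.0], 0.75)]
gearhead_blue_mid [([452.0, 206.0, 25.0, 26.0], 0.92)]
```

Run:
```python
import cv2
a=cv2.imread('pics/scene1.png');cv2.imwrite('pics/sc.png',cv2.resize(a[110:300,150:550],None,fx=2,fy=2,interpolation=3))
a=cv2.imread('pics/top1.png');cv2.imwrite('pics/tc.png',cv2.resize(a[110:310,110:510],None,fx=2,fy=2,interpolation=3))
```

```text
(no output)
```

View pics/sc.png

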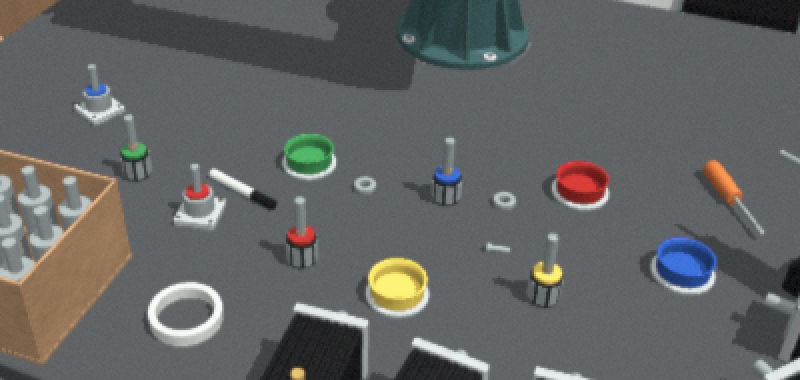

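View pics/tc.png

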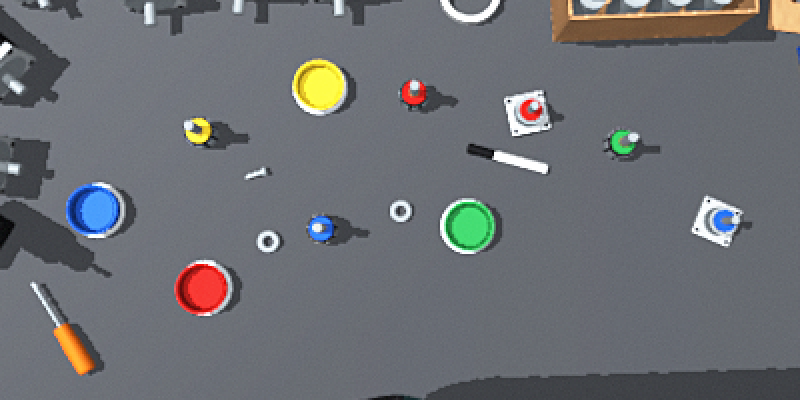

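```bash
cat > m.py <<'E'
from h import *
from scipy.optimize import least_squares
def rot_fit(W,xy,zmin=0.05,zmax=0.096,r=0.007,core=True):
    P=W.reshape(-1,3);P=P[~np.isnan(P[:,0])]
    d=np.hypot(P[:,0]-xy[0],P[:,1]-xy[1]);P=P[(d<0.035)]
    S=P[(P[:,2]>zmin)&(P[:,2]<zmax)]
    C=P[(P[:,2]>0.006)&(P[:,2]<0.035)]
    out=[]
    for Q,R in ((S,r),(C,0.020)):
        f=lambda p:np.hypot(Q[:,0]-p[0],Q[:,1]-p[1])-R
        s=least_squares(f,xy,loss='soft_l1',f_scale=0.002) if len(Q)>5 else None
        out.append((len(Q),s.x.round(4).tolist(),round(float(np.sqrt(np.mean(s.fun**2)))*1e3,2)) if s else None)
    return out,P[:,2].max() if len(P) else None
E
python3 - <<'E'
from m import *
S=np.load('pics/scene1.npz');T=np.load('pics/top1.npz')
WS,WT=cloud(S),cloud(T)
b={'red':(311,152,17,15),'blue':(267,219,11,13),'yellow':(203,169,18,14),'green':(413,176,14,11),'ghred':(364,155,20,21),'ghblue':(452,206,25,26)}
for k,e in b.items():
    R=WT[e[1]:e[1]+e[3],e[0]:e[0]+e[2]].reshape(-1,3);R=R[R[:,2]>0.03]
    xy=np.nanmedian(R,0)[:2]
    print(k,xy.round(3),'top',rot_fit(WT,xy),'scene',rot_fit(WS,xy))
hsv=lambda f:cv2.cvtColor(f,cv2.COLOR_RGB2HSV)
pb={'red':((200,243,27,24),(428,191,28,24)),'blue':((141,201,28,30),(476,228,31,29)),'yellow':((254,140,29,31),(332,238,31,30)),'green':((330,209,30,30),(292,178,26,22))}
for k,(e,e2) in pb.items():
    for c,W,e in((T,WT,e),(S,WS,e2)):
        sl=(slice(e[1]-3,e[1]+e[3]+3),slice(e[0]-3,e[0]+e[2]+3))
        m=hsv(c['frame'][sl])[...,1]>130
        P=W[sl]; q=P[m]; q=q[~np.isnan(q[:,0])]
        rim=q[q[:,2]>0.022]
        u=lambda a:(a[:,:2].min(0)+a[:,:2].max(0))/2
        (cx,cy),r=cv2.minEnclosingCircle(rim[:,:2].astype(np.float32)*1000)
        print(k,len(rim),'bbox',u(rim).round(4),'circ',round(cx,1),round(cy,1),round(r,1),'med all',np.median(q,0).round(4), 'zmax',q[:,2].max().round(4),'zlow',np.percentile(q[:,2],20).round(4))
E
```

```text
red [ 0.638 -0.   ] top ([(17, [0.6437, 0.001], 0.57), (36, [0.643, 0.0012], 4.64)], np.float64(0.10436695846823711)) scene ([(74, [0.6431, 0.0], 1.17), (134, [0.6436, 0.0009], 1.52)], np.float64(0.10321805086418187))
blue [0.444 0.123] top ([(9, [0.4466, 0.1294], 0.45), (29, [0.4465, 0.1286], 6.64)], np.float64(0.10505139976556276)) scene ([(68, [0.4457, 0.1289], 1.91), (126, [0.446, 0.1295], 2.47)], np.float64(0.10223826651484713))
yellow [0.578 0.302] top ([(25, [0.5822, 0.3072], 0.66), (46, [0.582, 0.3067], 2.8)], np.float64(0.10539876137231079)) scene ([(84, [0.5812, 0.3073], 1.5), (143, [0.5819, 0.307], 1.45)], np.float64(0.10330345334846917))
green [ 0.574 -0.295] top ([(26, [0.5781, -0.3009], 1.21), (46, [0.5778, -0.3006], 2.78)], np.float64(0.10683008520768475)) scene ([(68, [0.5779, -0.3011], 1.72), (120, [0.5781, -0.3007], 2.74)], np.float64(0.10393986151390763))
ghred [ 0.619 -0.165] top ([(26, [0.6241, -0.1667], 2.46), (203, [0.6191, -0.1651], 7.82)], np.float64(0.08968313693272895)) scene ([(58, [0.6204, -0.1676], 1.84), (233, [0.6235, -0.1652], 6.36)], np.float64(0.087
[... 414 characters left out ...]
3482 0.2985 0.0174] zmax 0.0329 zlow 0.0106
blue 152 bbox [0.468  0.4585] circ 466.5 458.5 37.7 med all [0.4686 0.4623 0.0111] zmax 0.0334 zlow 0.0078
blue 202 bbox [0.4668 0.4575] circ 465.9 454.6 39.6 med all [0.4576 0.4583 0.0171] zmax 0.0334 zlow 0.0103
yellow 132 bbox [0.655  0.1382] circ 654.3 138.4 36.6 med all [0.6586 0.1396 0.0108] zmax 0.0352 zlow 0.0071
yellow 200 bbox [0.6541 0.1395] circ 653.9 137.8 38.1 med all [0.6475 0.1379 0.0154] zmax 0.0335 zlow 0.0096
green 125 bbox [ 0.4549 -0.0839] circ 455.1 -83.8 35.2 med all [ 0.4556 -0.0843  0.0102] zmax 0.034 zlow 0.0072
green 121 bbox [ 0.4553 -0.0814] circ 454.2 -79.7 37.8 med all [ 0.4462 -0.0846  0.0171] zmax 0.0333 zlow 0.0103
```

Run:
```python
from m import *
from scipy.spatial.transform import Rotation as R
q=state()['tcp_rot'];print(R.from_quat(np.r_[q[1:],q[0]]).as_matrix().round(3))
S=np.load('pics/scene1.npz');T=np.load('pics/top1.npz')
P=np.vstack([cloud(S).reshape(-1,3),cloud(T).reshape(-1,3)]);P=P[~np.isnan(P[:,0])]
# height map 4cm cells, max height cm
print('x rows; y from -0.6 to 0.66')
for x in np.arange(0.28,0.9,0.04):
    print(f'{x:.2f}',' '.join('%3d'%(100*max(0,np.percentile(q[:,2],98))) if len(q)>3 else '  .' for y in np.arange(-0.6,0.68,0.04) for q in [P[(abs(P[:,0]-x)<.02)&(abs(P[:,1]-y)<.02)]]))
```

```text
[[-0.     0.364 -0.931]
 [ 0.    -0.931 -0.364]
 [-1.    -0.     0.   ]]
x rows; y from -0.6 to 0.66
0.28  34  50  60  62   0   0   0   0   0   0  88  89  89  85  74   0   0   0   0   0   0   0   0   0   0   0   0   2   2   0   0   0
0.32   0   0   0   0   0   0   0   0   0   0  85  84   0   0   0   0   0   0   0   0   0   0   3   3   0   0   0   2   1   0   0   0
0.36   0   0   0   0   0   0   0   0   0   0   0   0   0   0   0   0   0   0   0   0   0   0   3   3   0   0   0   0   1   0   0   0
0.40   0   0   0   0   0   0   0   0   0   0   0   0   0   2   0   0   0   0   0   0   1   0   3   3   0   0   0   0  15  17  18  18
0.44   0   0   0   3   4   1   0   0   0   0   0   0   3   2   3   0   0   0  10   4   1   0   0   0   0   0   3   3   0  16  18  18
0.48   0   0   0   4   8   1   0   0   0   0   0   0   3   3   3   1   1   0   4   2   0   0   0   0   0   0   3   3   0   0   8  17
0.52   0   0   0   0   1   0   0   0   0   0   1   0   0   0   0   0   0   0   0   0   1   1   0   0   0   0   2   2   0   5   9   9
0.56   7   0   0   0   0   0   0   9   9   0   1   1   1   1   0   0
[... 428 characters left out ...]
  0   0   0   0   0   0   8   9   9
0.72   7   7   0   0   0   0   1  12  13  13  13   0   0   0   0   0   0   0   0   0   0   0   0   0   5   5   0   0   0   7   9   9
0.76   6   0   0  13  13  13  14  14  14  14  13   0   2   2   2   0   0   0   5   0   0   5   4   0   8   8   8   0   5   8   8   8
0.80   9   9   0  13  14  14  14  14  14  14  13   0   2   0   2   0   0   9   9   8   8   9   9   0   9   9   9   0   8   9   9   0
0.84   9   9   0   0  14  14  14  14  14  14  13   0   2   2   2   0   0   9   9   9   9   9   9   0   9   9   9   0   8   9   9   9
0.88   9   8   0   0  13  14  14  14  14  14  13   0   0   0   0   0   0   9  10   9   9  10   9   0   9  10   9   0   0   9  10   9
```

Emit:
play_rows([
  [[0,0,0,-0.12,0,0,0],[0,0,0,-0.12,0,0,0],[0,0,0,-0.12,0,0,0],[0,0,0,-0.12,0,0,0],[0,0,0,-0.12,0,0,0],[0,0,0,-0.12,0,0,0],[0,0,0,-0.12,0,0,0],[0,0,0,-0.12,0,0,0]],
], squeeze=40)

```text
clock: 1.77
eef_pos: [0.2185, -0.5588, 0.2366]
tcp_rot: [0.439, 0.555, 0.439, -0.555]
wrist_force: [0.4, 0.7, 0.3]
gripper_width: 0.0878
```

Emit:
play_rows([
  [[0,0,0,-0.12,0,0,0],[0,0,0,-0.118,0,0,0],[0,2,-2,0,0,0,0],[0,3,-2,0,0,0,0],[0,3,-2,0,0,0,0],[0,3,-2,0,0,0,0],[0,3,-2,0,0,0,0],[0,3,-2,0,0,0,0]],
])

```text
clock: 2.43
eef_pos: [0.3897, -0.4377, 0.2368]
tcp_rot: [0.5, 0.5, 0.5, -0.5]
wrist_force: [0.2, -0.1, -0.7]
gripper_width: 0.0875
```

```bash
cat > d.py <<'E'
import sys
from h import *
from scipy.spatial.transform import Rotation as R
def delta(x,y,z):
    s=state();q=s['tcp_rot'];M=R.from_quat(np.r_[q[1:],q[0]]).as_matrix()
    print('t',round(s['clock'],2),'pos',s['eef_pos'].round(4),'w',round(s['gripper_width'],4),'F',s['wrist_force'].round(1),'q6',s['joint_positions'].round(2))
    print('M',M.round(3).tolist())
    print('need tool cm',(M.T@(np.array([x,y,z])-s['eef_pos'])*100).round(2))
if len(sys.argv)>3: delta(*map(float,sys.argv[1:4]))
E
python3 d.py .578 -.3008 .072
```

```text
t 2.43 pos [ 0.3897 -0.4377  0.2368] w 0.0875 F [ 0.2 -0.1 -0.7] q6 [-0.96  0.34  1.54  0.    1.26 -0.96]
M [[0.0, 1.0, -0.0], [-0.0, -0.0, -1.0], [-1.0, 0.0, 0.0]]
need tool cm [ 16.48  18.82 -13.7 ]
```

Emit:
play_rows([
  [[0,3,-2.2,0,0,0,0],[0,3,-2.2,0,0,0,0],[0,3,-2.2,0,0,0,0],[0,3,-2.2,0,0,0,0],[2,3,-2.2,0,0,0,0],[2,2.8,-2,0,0,0,0],[2,1,-0.7,0,0,0,0],[0,0,0,0,0,0,0]],
])

```text
clock: 3.1
eef_pos: [0.5765, -0.2983, 0.1727]
tcp_rot: [0.499, 0.499, 0.503, -0.499]
wrist_force: [-0.0, 1.5, -0.6]
gripper_width: 0.0877
```

```bash
python3 d.py .578 -.3008 .072
python3 - <<'E'
from m import *
c=read_camera('wrist');save(c,'w1.png')
W=cloud(c);print(rot_fit(W,np.array([.578,-.3008])))
E
```

```text
t 3.1 pos [ 0.5765 -0.2983  0.1727] w 0.0877 F [-0.   1.5 -0.6] q6 [-0.58  0.49  1.46  0.    1.19 -0.59]
M [[-0.004, 1.0, 0.004], [0.004, 0.004, -1.0], [-1.0, -0.004, -0.004]]
need tool cm [10.07  0.19  0.29]
([(288, [0.5779, -0.3013], 0.2), (300, [0.5778, -0.3009], 0.54)], np.float64(0.2692873583150594))
```

View pics/w1.png

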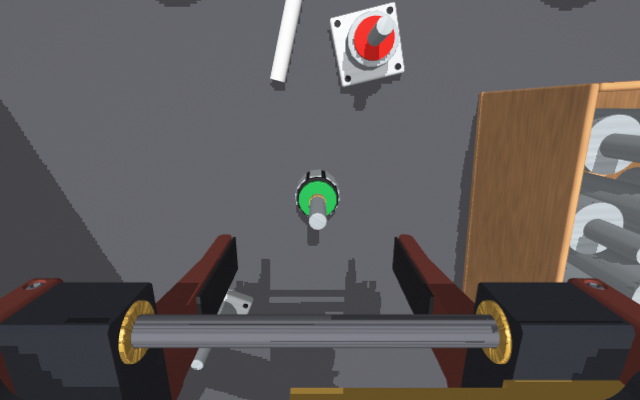

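Emit:
play_rows([
  [[2,0.1,-0.1,0,0,0,0],[2,0,0,0,0,0,0],[2,0,0,0,0,0,0],[0,0,0,0,0,0,0],[0,0,0,0,0,0,0]],
])

```text
clock: 3.57
eef_pos: [0.5761, -0.3018, 0.1173]
tcp_rot: [-0.499, -0.5, -0.5, 0.5]
wrist_force: [0.6, -0.4, 0.4]
gripper_width: 0.0876
```

```bash
python3 d.py .578 -.3008 .072
```

```text
t 3.57 pos [ 0.5761 -0.3018  0.1173] w 0.0876 F [ 0.6 -0.4  0.4] q6 [-0.59  0.55  1.52 -0.    1.08 -0.59]
M [[-0.001, 1.0, -0.001], [0.0, -0.001, -1.0], [-1.0, -0.001, -0.0]]
need tool cm [ 4.53  0.2  -0.1 ]
```

Emit:
play_rows([
  [[2,0.1,-0.1,0,0,0,0],[1.5,0,0,0,0,0,0],[1,0,0,0,0,0,0],[0,0,0,0,0,0,0],[0,0,0,0,0,0,0]],
])

```text
clock: 3.98
eef_pos: [0.5783, -0.3007, 0.0729]
tcp_rot: [0.5, 0.5, 0.5, -0.5]
wrist_force: [0.2, -0.1, 0.5]
gripper_width: 0.0884
```

Emit:
play_rows([
  [[0,0,0,0,0,0,120],[0,0,0,0,0,0,160],[0,0,0,0,0,0,180],[0,0,0,0,0,0,200],[0,0,0,0,0,0,220],[0,0,0,0,0,0,255],[0,0,0,0,0,0,255],[0,0,0,0,0,0,255]],
])

```text
clock: 4.65
eef_pos: [0.5781, -0.3, 0.0719]
tcp_rot: [0.5, 0.5, 0.5, -0.5]
wrist_force: [0.6, -0.2, 0.3]
gripper_width: 0.0382
```

```bash
python3 d.py .4552 -.083 .237
```

```text
t 4.65 pos [ 0.5781 -0.3     0.0719] w 0.0382 F [ 0.6 -0.2  0.3] q6 [-0.58  0.6   1.55  0.    0.99 -0.58]
M [[-0.0, 1.0, 0.0], [0.0, 0.0, -1.0], [-1.0, -0.0, -0.0]]
need tool cm [-16.51 -12.29 -21.7 ]
```

Fingers are still closing.

Emit:
play_rows([
  [[0,0,0,0,0,0,255],[0,0,0,0,0,0,255],[0,0,0,0,0,0,255],[0,0,0,0,0,0,255],[0,0,0,0,0,0,255],[0,0,0,0,0,0,255]],
])

```text
clock: 5.15
eef_pos: [0.5782, -0.3001, 0.0719]
tcp_rot: [0.5, 0.5, 0.5, -0.5]
wrist_force: [1.3, 0.4, -0.3]
gripper_width: 0.0134
```

Emit:
play_rows([
  [[-0.3,0,0,0,0,0,255],[-0.7,0,0,0,0,0,255],[-1,0,0,0,0,0,255],[-1,0,0,0,0,0,255],[0,0,0,0,0,0,255]],
])

```text
clock: 5.57
eef_pos: [0.5796, -0.301, 0.1048]
tcp_rot: [0.501, 0.5, 0.499, -0.5]
wrist_force: [0.2, -0.8, -3.7]
gripper_width: 0.0134
```

Emit:
play_rows([
  [[-2,0,0,0,0,0,255],[-2,-0.5,-1,0,0,0,255],[-2,-1.2,-2.3,0,0,0,255],[-2,-1.6,-2.9,0,0,0,255],[-1,-1.6,-2.9,0,0,0,255],[0,-1.6,-2.9,0,0,0,255],[0,-1.6,-2.9,0,0,0,255],[0,-1.6,-2.9,0,0,0,255]],
])

```text
clock: 6.23
eef_pos: [0.4803, -0.1209, 0.1927]
tcp_rot: [0.5, 0.5, 0.499, -0.5]
wrist_force: [0.5, 0.1, -4.4]
gripper_width: 0.0132
```

Emit:
play_rows([
  [[0,-1.3,-2,0,0,0,255],[0,-1,-1.4,0,0,0,255],[0,-0.3,-0.5,0,0,0,255],[0,0,0,0,0,0,255],[0,0,0,0,0,0,255]],
])

```text
clock: 6.65
eef_pos: [0.4562, -0.0837, 0.1925]
tcp_rot: [0.501, 0.5, 0.499, -0.5]
wrist_force: [0.2, -0.5, -4.3]
gripper_width: 0.0134
```

```bash
python3 d.py .4552 -.083 .082
python3 - <<'E'
from h import *
c=read_camera('wrist');save(c,'w2.png')
E
```

```text
t 6.65 pos [ 0.4562 -0.0837  0.1925] w 0.0134 F [ 0.2 -0.5 -4.3] q6 [-0.33  0.21  1.85 -0.    1.08 -0.33]
M [[0.002, 1.0, 0.001], [-0.001, 0.001, -1.0], [-1.0, 0.002, 0.001]]
need tool cm [11.05 -0.12 -0.08]
```

View pics/w2.png

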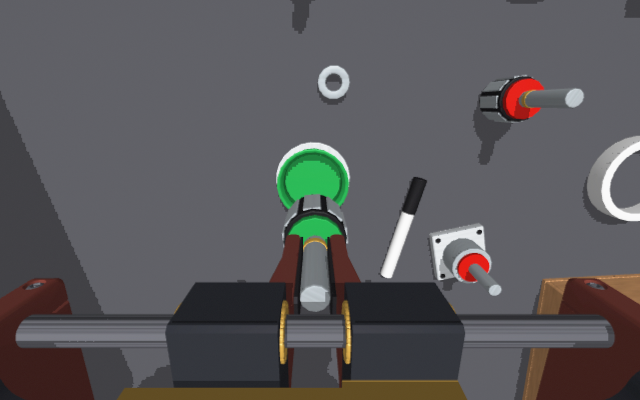

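Emit:
play_rows([
  [[2,-0.1,-0.1,0,0,0,255],[2,0,0,0,0,0,255],[2,0,0,0,0,0,255],[2,0,0,0,0,0,255],[1.5,0,0,0,0,0,255],[0.8,0,0,0,0,0,255],[0.3,0,0,0,0,0,255],[0,0,0,0,0,0,255]],
])

```text
clock: 7.37
eef_pos: [0.4546, -0.0827, 0.0855]
tcp_rot: [-0.5, -0.5, -0.5, 0.5]
wrist_force: [-0.1, 0.1, -4.6]
gripper_width: 0.0134
```

Emit:
play_rows([
  [[0.1,0,0,0,0,0,255],[0.1,0,0,0,0,0,255],[0.1,0,0,0,0,0,255],[0,0,0,0,0,0,255]],
])

```text
clock: 7.7
eef_pos: [0.4545, -0.0822, 0.0834]
tcp_rot: [0.5, 0.5, 0.5, -0.5]
wrist_force: [1.2, 0.4, -4.1]
gripper_width: 0.0132
```

```bash
python3 d.py .4552 -.083 .081
```

```text
t 7.7 pos [ 0.4545 -0.0822  0.0834] w 0.0132 F [ 1.2  0.4 -4.1] q6 [-0.33  0.38  1.97  0.    0.79 -0.33]
M [[0.001, 1.0, 0.0], [-0.0, 0.0, -1.0], [-1.0, 0.001, 0.0]]
need tool cm [0.24 0.07 0.08]
```

Emit:
play_rows([
  [[0.1,0,0,0,0,0,255],[0.05,0,0,0,0,0,255],[0,0,0,0,0,0,255]],
])

```text
clock: 7.95
eef_pos: [0.4541, -0.082, 0.0815]
tcp_rot: [0.5, 0.5, 0.5, -0.5]
wrist_force: [0.2, -0.6, -3.9]
gripper_width: 0.0134
```

Emit:
play_rows([
  [[0.05,0,0,0,0,0,255],[0.05,0,0,0,0,0,255],[0,0,0,0,0,0,255]],
])

```text
clock: 8.2
eef_pos: [0.4542, -0.0821, 0.0808]
tcp_rot: [0.5, 0.5, 0.5, -0.5]
wrist_force: [-1.6, 0.3, 2.7]
gripper_width: 0.0136
```

Emit:
play_rows([
  [[0,0,0,0,0,0,205],[0,0,0,0,0,0,195],[0,0,0,0,0,0,170],[0,0,0,0,0,0,120],[0,0,0,0,0,0,80],[0,0,0,0,0,0,60],[0,0,0,0,0,0,60],[0,0,0,0,0,0,60]],
])

```text
clock: 8.87
eef_pos: [0.4541, -0.082, 0.0804]
tcp_rot: [0.5, 0.5, 0.5, -0.5]
wrist_force: [-0.4, -0.1, 0.6]
gripper_width: 0.0573
```

```bash
python3 d.py .6435 .0006 .237
```

```text
t 8.87 pos [ 0.4541 -0.082   0.0804] w 0.0573 F [-0.4 -0.1  0.6] q6 [-0.33  0.38  1.97  0.    0.79 -0.33]
M [[-0.0, 1.0, -0.0], [0.0, -0.0, -1.0], [-1.0, -0.0, -0.0]]
need tool cm [-15.66  18.94  -8.27]
```

Emit:
play_rows([
  [[-2,0,0,0,0,0,0],[-3,0,0,0,0,0,0],[-3,0.5,-0.3,0,0,0,0],[-1,2,-0.9,0,0,0,0],[0,3,-1.3,0,0,0,0],[0,3,-1.3,0,0,0,0],[0,3,-1.3,0,0,0,0],[0,3,-1.3,0,0,0,0]],
])

```text
clock: 9.53
eef_pos: [0.6003, -0.0173, 0.1706]
tcp_rot: [0.5, 0.5, 0.5, -0.5]
wrist_force: [1.3, -1.4, 1.0]
gripper_width: 0.0877
```

Emit:
play_rows([
  [[0,2.5,-1.1,0,0,0,0],[0,1.4,-0.6,0,0,0,0],[1,0.5,-0.2,0,0,0,0],[1,0,0,0,0,0,0],[0,0,0,0,0,0,0]],
])

```text
clock: 9.95
eef_pos: [0.6402, 0.001, 0.1472]
tcp_rot: [0.498, 0.499, 0.502, -0.501]
wrist_force: [-0.8, -0.7, -1.1]
gripper_width: 0.0877
```

```bash
python3 - <<'E'
from m import *
c=read_camera('wrist');save(c,'w3.png')
W=cloud(c);print(rot_fit(W,np.array([.6435,.0006])))
E
python3 d.py .6435 .0006 .072
```

```text
([(372, [0.6436, 0.0007], 0.24), (360, [0.6435, 0.0012], 0.51)], np.float64(0.24383170136594934))
t 10.0 pos [0.6401 0.0007 0.1481] w 0.0882 F [ 0.3 -0.6  0.5] q6 [-0.11  0.5   1.51 -0.    1.14 -0.11]
M [[-0.006, 1.0, -0.0], [0.0, -0.0, -1.0], [-1.0, -0.006, -0.0]]
need tool cm [7.61 0.38 0.02]
```

View pics/w3.png

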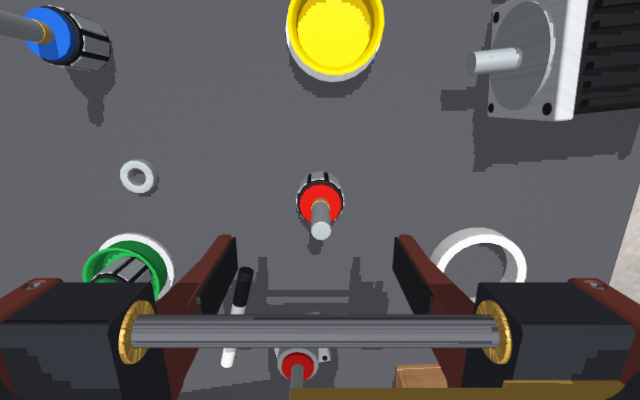

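Emit:
play_rows([
  [[2,0.2,0,0,0,0,0],[2,0,0,0,0,0,0],[2,0,0,0,0,0,0],[1.2,0,0,0,0,0,0],[0.4,0,0,0,0,0,0],[0,0,0,0,0,0,0],[0,0,0,0,0,0,0]],
])

```text
clock: 10.58
eef_pos: [0.6452, 0.0007, 0.0751]
tcp_rot: [0.5, 0.5, 0.5, -0.5]
wrist_force: [-0.0, 0.2, 0.7]
gripper_width: 0.0876
```

```bash
python3 d.py .6435 .0006 .072
```

```text
t 10.58 pos [0.6452 0.0007 0.0751] w 0.0876 F [-0.   0.2  0.7] q6 [-0.11  0.59  1.56  0.    0.99 -0.11]
M [[0.0, 1.0, -0.0], [0.0, -0.0, -1.0], [-1.0, 0.0, -0.0]]
need tool cm [ 0.31 -0.17  0.01]
```

Emit:
play_rows([
  [[0.3,-0.15,0,0,0,0,160],[0,0,0,0,0,0,190],[0,0,0,0,0,0,190],[0,0,0,0,0,0,195],[0,0,0,0,0,0,195],[0,0,0,0,0,0,200],[0,0,0,0,0,0,205],[0,0,0,0,0,0,210]],
])

```text
clock: 11.25
eef_pos: [0.6437, 0.0009, 0.0715]
tcp_rot: [0.5, 0.5, 0.5, -0.5]
wrist_force: [0.2, -0.1, 0.5]
gripper_width: 0.0381
```

Emit:
play_rows([
  [[0,0,0,0,0,0,215],[0,0,0,0,0,0,220],[0,0,0,0,0,0,230],[0,0,0,0,0,0,255],[0,0,0,0,0,0,255],[0,0,0,0,0,0,255],[0,0,0,0,0,0,255]],
])

```text
clock: 11.83
eef_pos: [0.6436, 0.001, 0.0714]
tcp_rot: [0.5, 0.5, 0.5, -0.5]
wrist_force: [0.6, -1.0, -1.9]
gripper_width: 0.0136
```

```bash
python3 d.py .358 .2985 .192
```

```text
t 11.83 pos [0.6436 0.001  0.0714] w 0.0136 F [ 0.6 -1.  -1.9] q6 [-0.11  0.59  1.57  0.    0.98 -0.11]
M [[0.0, 1.0, -0.0], [0.0, -0.0, -1.0], [-1.0, 0.0, -0.0]]
need tool cm [-12.06 -28.56 -29.76]
```

Emit:
play_rows([
  [[-0.5,0,0,0,0,0,255],[-1.5,0,0,0,0,0,255],[-2.5,0,0,0,0,0,255],[-3,0,0,0,0,0,255],[-3,-0.5,-0.5,0,0,0,255],[-3,-1.5,-1.6,0,0,0,255],[-1.5,-2.2,-2.3,0,0,0,255],[0,-2.6,-2.7,0,0,0,255]],
])

```text
clock: 12.5
eef_pos: [0.5783, 0.0716, 0.2256]
tcp_rot: [0.502, 0.502, 0.497, -0.498]
wrist_force: [0.9, 0.6, -5.0]
gripper_width: 0.0131
```

Emit:
play_rows([
  [[0,-2.6,-2.7,0,0,0,255],[0,-2.6,-2.7,0,0,0,255],[0,-2.6,-2.7,0,0,0,255],[0,-2.6,-2.7,0,0,0,255],[0,-2.6,-2.7,0,0,0,255],[0,-2.6,-2.7,0,0,0,255],[0,-2.3,-2.5,0,0,0,255],[0,-1.8,-1.9,0,0,0,255]],
])

```text
clock: 13.17
eef_pos: [0.3756, 0.279, 0.2213]
tcp_rot: [0.5, 0.499, 0.501, -0.5]
wrist_force: [-0.1, -0.6, -4.6]
gripper_width: 0.0135
```

Emit:
play_rows([
  [[0,-1.3,-1.3,0,0,0,255],[0,-0.6,-0.6,0,0,0,255],[0,0,0,0,0,0,255],[0,0,0,0,0,0,255]],
])

```text
clock: 13.5
eef_pos: [0.3598, 0.2966, 0.2215]
tcp_rot: [0.501, 0.5, 0.5, -0.5]
wrist_force: [0.6, -0.1, -4.2]
gripper_width: 0.0131
```

```bash
python3 - <<'E'
from m import *
c=read_camera('wrist');save(c,'w4.png')
E
python3 d.py .358 .2985 .081
```

```text
t 13.55 pos [0.3603 0.2963 0.2215] w 0.0132 F [-0.1 -0.5 -4.2] q6 [ 0.54  0.18  1.81 -0.    1.15  0.54]
M [[0.001, 1.0, 0.0], [-0.001, 0.0, -1.0], [-1.0, 0.001, 0.001]]
need tool cm [14.05 -0.24 -0.22]
```

View pics/w4.png

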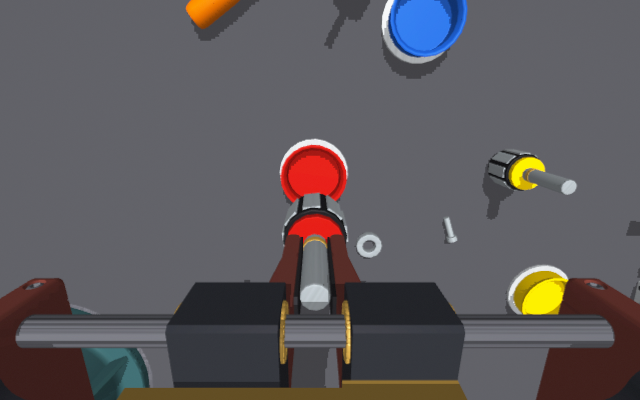

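Emit:
play_rows([
  [[2.5,-0.1,-0.1,0,0,0,255],[3,-0.1,-0.1,0,0,0,255],[3,0,0,0,0,0,255],[2.2,0,0,0,0,0,255],[1.5,0,0,0,0,0,255],[0.9,0,0,0,0,0,255],[0.4,0,0,0,0,0,255],[0,0,0,0,0,0,255]],
])

```text
clock: 14.22
eef_pos: [0.3582, 0.2984, 0.086]
tcp_rot: [-0.5, -0.5, -0.5, 0.501]
wrist_force: [0.7, 0.6, -3.9]
gripper_width: 0.0134
```

Emit:
play_rows([
  [[0,0,0,0,0,0,255],[0.1,0,0,0,0,0,255],[0.1,0,0,0,0,0,255],[0.1,0,0,0,0,0,255],[0.05,0,0,0,0,0,255],[0,0,0,0,0,0,255]],
])

```text
clock: 14.72
eef_pos: [0.3576, 0.299, 0.0832]
tcp_rot: [0.5, 0.5, 0.5, -0.5]
wrist_force: [0.0, -0.1, -4.1]
gripper_width: 0.0132
```

```bash
python3 d.py .358 .2985 .0805
```

```text
t 14.72 pos [0.3576 0.299  0.0832] w 0.0132 F [ 0.  -0.1 -4.1] q6 [0.55 0.38 1.96 0.   0.8  0.55]
M [[0.0, 1.0, 0.0], [0.0, 0.0, -1.0], [-1.0, 0.0, -0.0]]
need tool cm [0.27 0.04 0.05]
```

Emit:
play_rows([
  [[0.1,0,0,0,0,0,255],[0.05,0,0,0,0,0,255],[0.05,0,0,0,0,0,255],[0,0,0,0,0,0,255]],
])

```text
clock: 15.05
eef_pos: [0.3575, 0.2989, 0.0809]
tcp_rot: [0.5, 0.5, 0.5, -0.5]
wrist_force: [-0.4, -0.0, -4.9]
gripper_width: 0.0134
```

Emit:
play_rows([
  [[0.05,0,0,0,0,0,255],[0,0,0,0,0,0,255]],
])

```text
clock: 15.22
eef_pos: [0.3575, 0.2989, 0.0804]
tcp_rot: [0.5, 0.5, 0.5, -0.5]
wrist_force: [-0.1, -0.9, -5.0]
gripper_width: 0.0134
```

Emit:
play_rows([
  [[0.05,0,0,0,0,0,255],[0,0,0,0,0,0,255]],
])

```text
clock: 15.38
eef_pos: [0.3576, 0.299, 0.0803]
tcp_rot: [0.5, 0.5, 0.5, -0.5]
wrist_force: [-1.2, -0.9, 1.6]
gripper_width: 0.0137
```

Contact; release.

Emit:
play_rows([
  [[0,0,0,0,0,0,205],[0,0,0,0,0,0,195],[0,0,0,0,0,0,170],[0,0,0,0,0,0,120],[0,0,0,0,0,0,80],[0,0,0,0,0,0,60],[0,0,0,0,0,0,60],[0,0,0,0,0,0,60]],
])

```text
clock: 16.05
eef_pos: [0.3576, 0.2989, 0.08]
tcp_rot: [0.5, 0.5, 0.5, -0.5]
wrist_force: [-0.3, 0.2, -0.5]
gripper_width: 0.0571
```

```bash
python3 d.py .446 .129 .15
```

```text
t 16.05 pos [0.3576 0.2989 0.08  ] w 0.0571 F [-0.3  0.2 -0.5] q6 [0.55 0.39 1.96 0.   0.79 0.55]
M [[-0.0, 1.0, 0.0], [0.0, 0.0, -1.0], [-1.0, -0.0, -0.0]]
need tool cm [-7.01  8.84 16.99]
```

Emit:
play_rows([
  [[-2,0,0,0,0,0,0],[-3,0,0,0,0,0,0],[-3,0.3,0.6,0,0,0,0],[-1,1,1.9,0,0,0,0],[0,1.5,2.9,0,0,0,0],[0,1.5,2.9,0,0,0,0],[0,1.5,2.9,0,0,0,0],[0,1.5,2.9,0,0,0,0]],
])

```text
clock: 16.72
eef_pos: [0.431, 0.1567, 0.1702]
tcp_rot: [0.5, 0.5, 0.5, -0.5]
wrist_force: [0.6, -0.7, -0.4]
gripper_width: 0.0882
```

Emit:
play_rows([
  [[0,1.1,2,0,0,0,0],[0.5,0.4,0.9,0,0,0,0],[1.5,0,0,0,0,0,0],[0,0,0,0,0,0,0],[0,0,0,0,0,0,0]],
])

```text
clock: 17.13
eef_pos: [0.4443, 0.1291, 0.1492]
tcp_rot: [-0.499, -0.499, -0.501, 0.501]
wrist_force: [-1.0, -0.5, -1.1]
gripper_width: 0.0877
```

```bash
python3 - <<'E'
from m import *
c=read_camera('wrist');save(c,'w5.png')
W=cloud(c);print(rot_fit(W,np.array([.446,.129])))
E
python3 d.py .446 .129 .072
```

```text
([(358, [0.4462, 0.1291], 0.22), (345, [0.4462, 0.1296], 0.49)], np.float64(0.24584679506829896))
t 17.18 pos [0.4447 0.1294 0.1497] w 0.0878 F [ 1.1  0.  -0.3] q6 [0.13 0.27 1.9  0.   0.97 0.13]
M [[-0.002, 1.0, 0.0], [0.0, 0.0, -1.0], [-1.0, -0.002, -0.0]]
need tool cm [7.77 0.14 0.04]
```

View pics/w5.png

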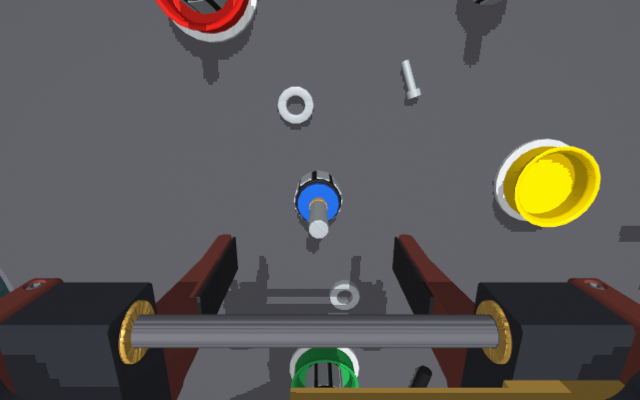

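Emit:
play_rows([
  [[2,0.1,0,0,0,0,0],[2,0,0,0,0,0,0],[2,0,0,0,0,0,0],[1.2,0,0,0,0,0,0],[0.5,0,0,0,0,0,0],[0,0,0,0,0,0,0],[0,0,0,0,0,0,0]],
])

```text
clock: 17.77
eef_pos: [0.4468, 0.1295, 0.0735]
tcp_rot: [0.5, 0.5, 0.5, -0.5]
wrist_force: [0.2, -0.5, 0.1]
gripper_width: 0.0875
```

```bash
python3 d.py .446 .129 .072
```

```text
t 17.77 pos [0.4468 0.1295 0.0735] w 0.0875 F [ 0.2 -0.5  0.1] q6 [0.13 0.4  1.97 0.   0.77 0.13]
M [[0.0, 1.0, 0.001], [0.0, 0.001, -1.0], [-1.0, 0.0, -0.0]]
need tool cm [ 0.15 -0.08  0.05]
```

Emit:
play_rows([
  [[0.15,-0.05,0,0,0,0,160],[0,0,0,0,0,0,190],[0,0,0,0,0,0,190],[0,0,0,0,0,0,195],[0,0,0,0,0,0,195],[0,0,0,0,0,0,200],[0,0,0,0,0,0,205],[0,0,0,0,0,0,210]],
])

```text
clock: 18.43
eef_pos: [0.4461, 0.1289, 0.0715]
tcp_rot: [0.5, 0.5, 0.5, -0.5]
wrist_force: [-1.0, -0.3, -0.5]
gripper_width: 0.0377
```

Emit:
play_rows([
  [[0,0,0,0,0,0,215],[0,0,0,0,0,0,220],[0,0,0,0,0,0,230],[0,0,0,0,0,0,255],[0,0,0,0,0,0,255],[0,0,0,0,0,0,255],[0,0,0,0,0,0,255]],
])

```text
clock: 19.02
eef_pos: [0.4461, 0.129, 0.0714]
tcp_rot: [0.5, 0.5, 0.5, -0.5]
wrist_force: [0.9, 0.3, -1.4]
gripper_width: 0.0136
```

```bash
python3 d.py .4672 .458 .222
```

```text
t 19.02 pos [0.4461 0.129  0.0714] w 0.0136 F [ 0.9  0.3 -1.4] q6 [0.13 0.4  1.97 0.   0.77 0.13]
M [[-0.0, 1.0, 0.0], [0.0, 0.0, -1.0], [-1.0, -0.0, -0.0]]
need tool cm [-15.06   2.11 -32.91]
```

Emit:
play_rows([
  [[-0.5,0,0,0,0,0,255],[-1.5,0,0,0,0,0,255],[-2.5,0,0,0,0,0,255],[-3,0,0,0,0,0,255],[-3,0,-0.6,0,0,0,255],[-3,0,-1.8,0,0,0,255],[-1.5,0,-2.6,0,0,0,255],[0,0.2,-3,0,0,0,255]],
])

```text
clock: 19.68
eef_pos: [0.4497, 0.2096, 0.2255]
tcp_rot: [0.501, 0.502, 0.498, -0.499]
wrist_force: [0.4, 0.8, -3.9]
gripper_width: 0.0134
```

Emit:
play_rows([
  [[0,0.2,-3,0,0,0,255],[0,0.2,-3,0,0,0,255],[0,0.3,-3,0,0,0,255],[0,0.3,-3,0,0,0,255],[0,0.3,-3,0,0,0,255],[0,0.3,-3,0,0,0,255],[0,0.2,-2.5,0,0,0,255],[0,0.1,-2,0,0,0,255]],
])

```text
clock: 20.35
eef_pos: [0.4664, 0.4358, 0.221]
tcp_rot: [0.5, 0.499, 0.5, -0.5]
wrist_force: [0.5, 0.9, -4.1]
gripper_width: 0.0133
```

Emit:
play_rows([
  [[0,0,-1.4,0,0,0,255],[0,0,-0.8,0,0,0,255],[0,0,-0.2,0,0,0,255],[0,0,0,0,0,0,255],[0,0,0,0,0,0,255]],
])

```text
clock: 20.77
eef_pos: [0.4669, 0.4567, 0.2213]
tcp_rot: [-0.5, -0.5, -0.5, 0.501]
wrist_force: [-1.0, 0.5, -3.0]
gripper_width: 0.0135
```

```bash
python3 - <<'E'
from m import *
c=read_camera('wrist');save(c,'w6.png')
W=cloud(c).reshape(-1,3);W=W[~np.isnan(W[:,0])]
q=W[(W[:,2]>0.1)&(W[:,2]<.25)&(W[:,1]>.5)]
print(len(q), q.min(0) if len(q) else '')
c=read_camera('scene');save(c,'s6.png')
E
python3 d.py .4672 .458 .0805
```

```text
5071 [0.37774036 0.52877633 0.13876731]
t 20.87 pos [0.4671 0.4567 0.2216] w 0.0133 F [-0.1 -1.3 -3. ] q6 [ 0.67  0.45  1.4  -0.    1.29  0.67]
M [[-0.0, 1.0, -0.001], [-0.001, -0.001, -1.0], [-1.0, -0.0, 0.001]]
need tool cm [ 1.411e+01  1.000e-02 -1.400e-01]
```

View pics/w6.png

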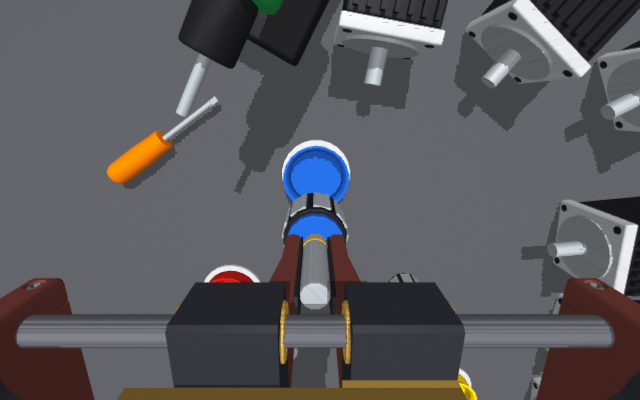

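View pics/s6.png

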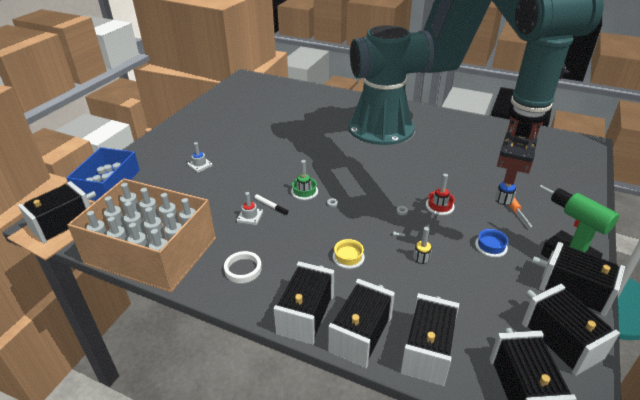

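Run:
```python
from m import *
c=read_camera('wrist')
print('cam',(-c['R'].T@c['t']).round(3), state()['eef_pos'])
W=cloud(c).reshape(-1,3);W=W[~np.isnan(W[:,0])]
q=W[(W[:,2]>0.11)&(W[:,2]<.2)&(W[:,1]>.5)&(W[:,0]<.6)]
for y in np.arange(.52,.7,.02):
    p=q[abs(q[:,1]-y)<.01]
    if len(p):print(y.round(2),p[:,0].min().round(3),p[:,0].max().round(3),p[:,2].max().round(3))
```

```text
cam [0.467 0.537 0.37 ] [0.46720748 0.45684508 0.2216321 ]
0.52 0.382 0.384 0.159
0.54 0.377 0.395 0.161
0.56 0.387 0.422 0.175
0.58 0.388 0.443 0.175
0.6 0.396 0.447 0.174
```

Emit:
play_rows([
  [[2.5,0,-0.1,0,0,0,255],[3,0,0,0,0,0,255],[3,0,0,0,0,0,255],[2.2,0,0,0,0,0,255],[1.5,0,0,0,0,0,255],[0.9,0,0,0,0,0,255],[0.4,0,0,0,0,0,255],[0,0,0,0,0,0,255]],
])

```text
clock: 21.58
eef_pos: [0.4671, 0.4585, 0.0861]
tcp_rot: [-0.5, -0.5, -0.5, 0.5]
wrist_force: [-0.4, 0.2, -4.1]
gripper_width: 0.0132
```

Emit:
play_rows([
  [[0,0,0,0,0,0,255],[0.1,0,0,0,0,0,255],[0.1,0,0,0,0,0,255],[0.1,0,0,0,0,0,255],[0.05,0,0,0,0,0,255],[0,0,0,0,0,0,255]],
])

```text
clock: 22.08
eef_pos: [0.4671, 0.459, 0.0831]
tcp_rot: [0.5, 0.5, 0.5, -0.5]
wrist_force: [-0.2, 0.2, -2.9]
gripper_width: 0.0133
```

```bash
python3 d.py .4672 .458 .0805
```

```text
t 22.08 pos [0.4671 0.459  0.0831] w 0.0133 F [-0.2  0.2 -2.9] q6 [0.67 0.59 1.53 0.   1.02 0.67]
M [[0.0, 1.0, 0.0], [0.0, 0.0, -1.0], [-1.0, 0.0, -0.0]]
need tool cm [0.26 0.01 0.1 ]
```

Emit:
play_rows([
  [[0.1,0,0,0,0,0,255],[0.05,0,0,0,0,0,255],[0.05,0,0,0,0,0,255],[0,0,0,0,0,0,255]],
])

```text
clock: 22.42
eef_pos: [0.467, 0.4589, 0.0808]
tcp_rot: [-0.5, -0.5, -0.5, 0.5]
wrist_force: [0.8, 0.6, -3.7]
gripper_width: 0.0134
```

Emit:
play_rows([
  [[0.05,0,0,0,0,0,255],[0,0,0,0,0,0,255]],
])

```text
clock: 22.58
eef_pos: [0.4671, 0.459, 0.0805]
tcp_rot: [0.5, 0.5, 0.5, -0.5]
wrist_force: [-0.7, 0.8, -4.1]
gripper_width: 0.0134
```

Emit:
play_rows([
  [[0.05,0,0,0,0,0,255],[0,0,0,0,0,0,255]],
])

```text
clock: 22.75
eef_pos: [0.4672, 0.459, 0.0804]
tcp_rot: [0.5, 0.5, 0.5, -0.5]
wrist_force: [-0.4, -0.7, -0.1]
gripper_width: 0.0136
```

Contact; release.

Emit:
play_rows([
  [[0,0,0,0,0,0,205],[0,0,0,0,0,0,195],[0,0,0,0,0,0,170],[0,0,0,0,0,0,120],[0,0,0,0,0,0,80],[0,0,0,0,0,0,60],[0,0,0,0,0,0,60],[0,0,0,0,0,0,60]],
])

```text
clock: 23.42
eef_pos: [0.4671, 0.459, 0.08]
tcp_rot: [0.5, 0.5, 0.5, -0.5]
wrist_force: [-0.1, -0.3, -0.0]
gripper_width: 0.0572
```

```bash
python3 d.py .5818 .307 .15
```

```text
t 23.42 pos [0.4671 0.459  0.08  ] w 0.0572 F [-0.1 -0.3 -0. ] q6 [0.67 0.6  1.53 0.   1.01 0.67]
M [[0.0, 1.0, 0.0], [0.0, 0.0, -1.0], [-1.0, 0.0, -0.0]]
need tool cm [-7.   11.47 15.2 ]
```

Emit:
play_rows([
  [[-2,0,0,0,0,0,0],[-3,0,0,0,0,0,0],[-3,0.3,0.4,0,0,0,0],[-1,1.4,1.9,0,0,0,0],[0,2.1,2.8,0,0,0,0],[0,2.1,2.8,0,0,0,0],[0,2.1,2.8,0,0,0,0],[0,1.8,2.3,0,0,0,0]],
])

```text
clock: 24.08
eef_pos: [0.5662, 0.3271, 0.1703]
tcp_rot: [0.5, 0.5, 0.5, -0.5]
wrist_force: [-0.2, 0.2, -0.3]
gripper_width: 0.0877
```

Emit:
play_rows([
  [[0,1.2,1.6,0,0,0,0],[0.5,0.5,0.6,0,0,0,0],[1.5,0,0,0,0,0,0],[0,0,0,0,0,0,0],[0,0,0,0,0,0,0]],
])

```text
clock: 24.5
eef_pos: [0.5807, 0.3071, 0.1489]
tcp_rot: [-0.499, -0.499, -0.501, 0.501]
wrist_force: [-0.2, -0.4, 0.5]
gripper_width: 0.0881
```

```bash
python3 - <<'E'
from m import *
c=read_camera('wrist');save(c,'w7.png')
W=cloud(c);print(rot_fit(W,np.array([.5818,.307])))
E
python3 d.py .5818 .307 .072
```

```text
([(369, [0.5822, 0.307], 0.22), (361, [0.5821, 0.3075], 0.5)], np.float64(0.245563563709643))
t 24.55 pos [0.5812 0.3075 0.1496] w 0.0882 F [ 0.2  0.  -0.8] q6 [0.38 0.52 1.47 0.   1.15 0.38]
M [[-0.001, 1.0, 0.001], [-0.0, 0.001, -1.0], [-1.0, -0.001, 0.0]]
need tool cm [7.76 0.07 0.05]
```

View pics/w7.png

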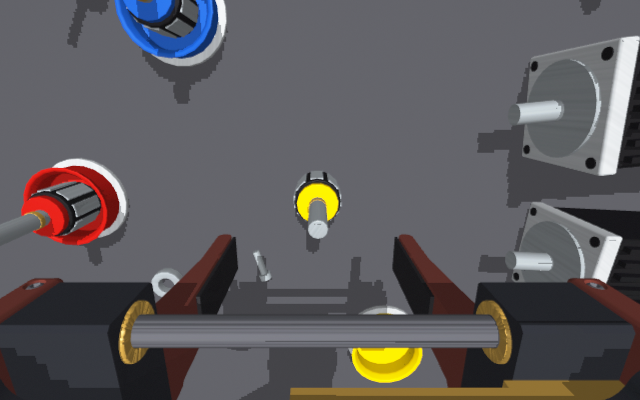

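Yellow rotor at (318,205), centred between the jaws; red and blue rotors stand in their cups.

Emit:
play_rows([
  [[2,0.1,0,0,0,0,0],[2,0,0,0,0,0,0],[2,0,0,0,0,0,0],[1.2,0,0,0,0,0,0],[0.5,0,0,0,0,0,0],[0,0,0,0,0,0,0],[0,0,0,0,0,0,0]],
])

```text
clock: 25.13
eef_pos: [0.5834, 0.3075, 0.0736]
tcp_rot: [0.5, 0.5, 0.5, -0.5]
wrist_force: [0.2, 0.3, 1.1]
gripper_width: 0.0878
```

```bash
python3 d.py .582 .307 .072
```

```text
t 25.13 pos [0.5834 0.3075 0.0736] w 0.0878 F [0.2 0.3 1.1] q6 [0.38 0.61 1.53 0.   1.01 0.38]
M [[0.001, 1.0, 0.0], [0.0, 0.0, -1.0], [-1.0, 0.001, -0.0]]
need tool cm [ 0.16 -0.14  0.05]
```

Emit:
play_rows([
  [[0.15,-0.1,0,0,0,0,160],[0,0,0,0,0,0,190],[0,0,0,0,0,0,190],[0,0,0,0,0,0,195],[0,0,0,0,0,0,195],[0,0,0,0,0,0,200],[0,0,0,0,0,0,205],[0,0,0,0,0,0,210]],
])

```text
clock: 25.8
eef_pos: [0.5821, 0.3069, 0.0715]
tcp_rot: [0.5, 0.5, 0.5, -0.5]
wrist_force: [-0.2, 0.2, -1.2]
gripper_width: 0.0381
```

Emit:
play_rows([
  [[0,0,0,0,0,0,215],[0,0,0,0,0,0,220],[0,0,0,0,0,0,230],[0,0,0,0,0,0,255],[0,0,0,0,0,0,255],[0,0,0,0,0,0,255],[0,0,0,0,0,0,255]],
])

```text
clock: 26.38
eef_pos: [0.5822, 0.307, 0.0714]
tcp_rot: [0.5, 0.5, 0.5, -0.5]
wrist_force: [0.9, -0.4, -1.3]
gripper_width: 0.0135
```

```bash
python3 d.py .6545 .138 .182
```

```text
t 26.38 pos [0.5822 0.307  0.0714] w 0.0135 F [ 0.9 -0.4 -1.3] q6 [0.38 0.61 1.53 0.   1.   0.38]
M [[0.0, 1.0, -0.0], [0.0, -0.0, -1.0], [-1.0, 0.0, -0.0]]
need tool cm [-11.06   7.24  16.89]
```

Emit:
play_rows([
  [[-0.5,0,0,0,0,0,255],[-1.5,0,0,0,0,0,255],[-2.5,0,0,0,0,0,255],[-3,0.2,0.4,0,0,0,255],[-2.5,0.5,1.2,0,0,0,255],[-1,0.9,2.2,0,0,0,255],[0,1.2,2.7,0,0,0,255],[0,1.2,2.7,0,0,0,255]],
])

```text
clock: 27.05
eef_pos: [0.6223, 0.2146, 0.1827]
tcp_rot: [0.501, 0.5, 0.5, -0.499]
wrist_force: [-0.3, -0.2, -4.9]
gripper_width: 0.0135
```

Emit:
play_rows([
  [[0,1.2,2.7,0,0,0,255],[0,0.9,2.2,0,0,0,255],[0,0.6,1.5,0,0,0,255],[0,0.4,0.9,0,0,0,255],[0,0.1,0.4,0,0,0,255],[0,0,0,0,0,0,255],[0,0,0,0,0,0,255]],
])

```text
clock: 27.63
eef_pos: [0.6535, 0.1389, 0.1812]
tcp_rot: [0.5, 0.5, 0.501, -0.5]
wrist_force: [-0.3, 0.1, -4.0]
gripper_width: 0.0133
```

```bash
python3 - <<'E'
from m import *
c=read_camera('wrist');save(c,'w8.png')
E
python3 d.py .6545 .138 .0805
```

```text
t 27.68 pos [0.6534 0.1392 0.1813] w 0.0137 F [ 0.6  0.4 -4.7] q6 [0.11 0.5  1.41 0.   1.22 0.1 ]
M [[-0.001, 1.0, 0.001], [0.001, 0.001, -1.0], [-1.0, -0.001, -0.001]]
need tool cm [10.08  0.12  0.13]
```

View pics/w8.png

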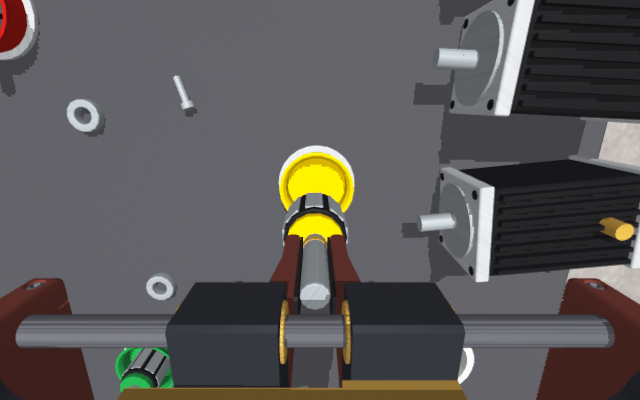

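Yellow rotor held upright above the yellow cup (316,180).

Emit:
play_rows([
  [[1.5,0.1,0.1,0,0,0,255],[2,0,0,0,0,0,255],[2,0,0,0,0,0,255],[1.7,0,0,0,0,0,255],[1.2,0,0,0,0,0,255],[0.7,0,0,0,0,0,255],[0.4,0,0,0,0,0,255],[0,0,0,0,0,0,255]],
])

```text
clock: 28.35
eef_pos: [0.6548, 0.1374, 0.086]
tcp_rot: [0.5, 0.5, 0.5, -0.5]
wrist_force: [-0.1, 0.6, -4.9]
gripper_width: 0.0132
```

Emit:
play_rows([
  [[0,0,0,0,0,0,255],[0.1,0,0,0,0,0,255],[0.1,0,0,0,0,0,255],[0,0,0,0,0,0,255]],
])

```text
clock: 28.68
eef_pos: [0.6555, 0.137, 0.0851]
tcp_rot: [0.5, 0.5, 0.5, -0.5]
wrist_force: [0.2, 0.3, -4.0]
gripper_width: 0.0134
```

```bash
python3 d.py .6545 .138 .0805
```

```text
t 28.68 pos [0.6555 0.137  0.0851] w 0.0134 F [ 0.2  0.3 -4. ] q6 [0.1  0.61 1.49 0.   1.04 0.1 ]
M [[0.001, 1.0, -0.0], [0.0, -0.0, -1.0], [-1.0, 0.001, -0.0]]
need tool cm [ 0.46 -0.1  -0.1 ]
```

Emit:
play_rows([
  [[0.1,0,0,0,0,0,255],[0.1,0,0,0,0,0,255],[0.1,0,0,0,0,0,255],[0.05,0,0,0,0,0,255],[0.05,0,0,0,0,0,255],[0,0,0,0,0,0,255]],
])

```text
clock: 29.18
eef_pos: [0.6551, 0.1369, 0.0804]
tcp_rot: [0.5, 0.5, 0.5, -0.5]
wrist_force: [0.4, 0.2, -5.2]
gripper_width: 0.0136
```

Emit:
play_rows([
  [[0.05,0,0,0,0,0,255],[0,0,0,0,0,0,255]],
])

```text
clock: 29.35
eef_pos: [0.6551, 0.1369, 0.0804]
tcp_rot: [0.5, 0.5, 0.5, -0.5]
wrist_force: [-1.7, 0.8, 0.4]
gripper_width: 0.0132
```

Contact; release and lift away.

Emit:
play_rows([
  [[0,0,0,0,0,0,205],[0,0,0,0,0,0,195],[0,0,0,0,0,0,170],[0,0,0,0,0,0,120],[0,0,0,0,0,0,80],[0,0,0,0,0,0,60],[0,0,0,0,0,0,60],[0,0,0,0,0,0,60]],
])

```text
clock: 30.02
eef_pos: [0.6551, 0.137, 0.0799]
tcp_rot: [0.5, 0.5, 0.5, -0.5]
wrist_force: [-0.5, 0.5, -0.2]
gripper_width: 0.0571
```

Emit:
play_rows([
  [[-2,0,0,0,0,0,0],[-3,0,0,0,0,0,0],[-3,0,0,0,0,0,0],[-3,0,0,0,0,0,0],[-3,0,0,0,0,0,0],[-2,-1,1,0,0,0,0],[-1,-2,2,0,0,0,0],[0,-3,3,0,0,0,0]],
])

```text
clock: 30.68
eef_pos: [0.5988, 0.0784, 0.2532]
tcp_rot: [0.502, 0.502, 0.499, -0.497]
wrist_force: [-0.3, -0.5, -1.0]
gripper_width: 0.0876
```

Emit:
play_rows([
  [[0,-2,4,0,0,0,0],[0,0,4,0,0,0,0],[0,0,4,0,0,0,0],[0,0,3,0,0,0,0],[0,0,2,0,0,0,0],[0,0,1,0,0,0,0],[0,0,0,0,0,0,0],[0,0,0,0,0,0,0]],
])

```text
clock: 31.35
eef_pos: [0.5769, -0.0994, 0.2498]
tcp_rot: [0.499, 0.5, 0.5, -0.5]
wrist_force: [0.2, -0.5, 0.2]
gripper_width: 0.0874
```

Run:
```python
from m import *
a=read_camera('scene');b=read_camera('top');save(a,'s9.png');save(b,'t9.png')
WS,WT=cloud(a),cloud(b)
for k,p in {'red':(.358,.2985),'blue':(.4672,.458),'yellow':(.6545,.138),'green':(.4552,-.083),'ghred':(.622,-.1667),'ghblue':(.467,-.4485)}.items():
    z=(.06,.1) if k[:2]!='gh' else (.05,.085)
    print(k,[ (r[0][0],round(r[1],4)) for W in (WS,WT) for r in [rot_fit(W,np.array(p),*z,r=.007 if k[:2]!='gh' else .006)]])
print(state()['eef_pos'],state()['gripper_width'])
cv2.imwrite('pics/s9c.png',cv2.resize(cv2.imread('pics/s9.png')[110:300,150:550],None,fx=2,fy=2,interpolation=3))
```

```text
red [((61, [0.3569, 0.298], 1.97), np.float64(0.1132)), ((17, [0.3574, 0.2988], 0.45), np.float64(0.1166))]
blue [((77, [0.4664, 0.4591], 1.48), np.float64(0.1122)), ((28, [0.467, 0.4593], 0.66), np.float64(0.1123))]
yellow [((69, [0.654, 0.1369], 1.17), np.float64(0.1113)), ((16, [0.6548, 0.1373], 0.39), np.float64(0.1135))]
green [((55, [0.4533, -0.0839], 1.9), np.float64(0.3597)), ((8, [0.4536, -0.0833], 0.26), np.float64(0.7058))]
ghred [((45, [0.622, -0.1669], 1.94), np.float64(0.0891)), (None, np.float64(0.6556))]
ghblue [((40, [0.4676, -0.4472], 2.12), np.float64(0.0884)), ((26, [0.4676, -0.4475], 1.69), np.float64(0.0921))]
[ 0.57692609 -0.09837114  0.24981883] 0.08776483759946997
```

View pics/s9c.png

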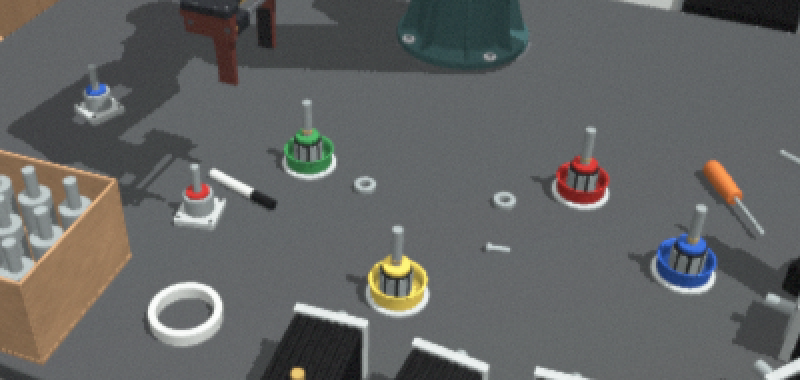

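View pics/t9.png

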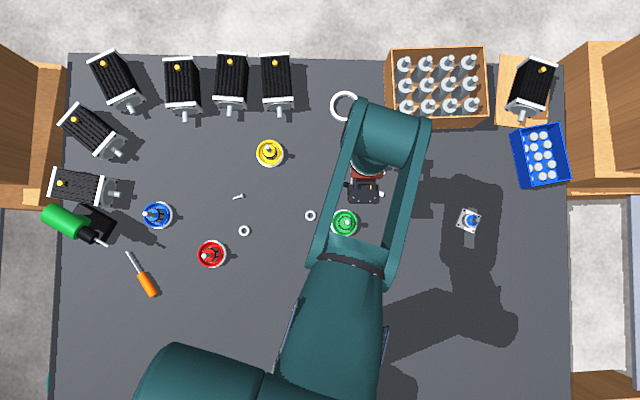

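All four rotors stand upright in their matching cups, and the gear heads are where they were. The arm is clear of everything.

```bash
python3 -c "
from h import *
print(job_done())"
```

```text
the job is handed in; nothing more can be done
None
```

All four rotors are standing upright on the floor of the cup that matches their ring, and I handed the job in at about 31 s of the 120 s allowed. Each was lifted by its shaft, lowered in small steps until the wrist force showed contact, and only then released.

**Position:** the last scene and top pictures put the shaft axes within about 2 mm of the cup centres. Red, blue and yellow measured 111–117 mm high at the top, against 109 mm expected. I put the excess down to depth noise, as rotors on the bench also read a few mm high.

**Green rotor:** the arm was above it in the last pictures, so its top-height figure is not usable. In the scene picture it stands upright in its cup like the others.

**Gear heads:** I never touched them, and they measure the same as at the start within about 2 mm. For the red one this rests on the scene camera alone, as the arm hid it from the top camera.

**Forces:** every wrist-force reading I took was about 5 N or less, and the arm ended clear of everything with the gripper open.

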